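# Prop the cassette bin's lid on its stay

## Robot

A 6-joint arm with a two-finger parallel gripper is mounted at the origin on the work surface. World frame = base frame: x ahead of the robot, y to its left, z up, the work surface at z = 0. Lengths are in m, angles in rad, forces in N, time in s.
With the tool pointing down it reaches from about 0.25 to 0.775 m from the base axis. Payload 4 kg.
Tool frame: the origin (TCP) lies at the centre of the arm's flange, where the gripper is bolted on; the fingertips stand 199 mm ahead of it and the grasp point (between the pads) lies 180 mm ahead of it; z points along the fingers, y is the line along which they close (so a half turn about z gives the same grasp; the last joint's range is limited). The gripper opens to 94 mm and grips with 3 to 60 N. Pads are 16 mm wide; open, the fingers measure 119 mm over their backs; the gripper's body (75 mm by 177 mm) begins 78 mm behind the grasp point.
Start: joints at [-1.251, 0.087, 1.371, -0, 1.684, -0.103], TCP at [0.226, -0.502, 0.405] pointing down, gripper open.
Joint ranges: [-3.1, 3.1], [-0.76, 2.03], [0.27, 2.55], [-1.08, 4.22], [0.17, 2.65], [-2.57, 2.57]. Speed limits (rad/s): [2.79, 2.79, 3.14, 3.14, 3.14, 3.14].

## Interface

Orientations are given as [roll, pitch, yaw] about the fixed x, y, z axes, in that order (R = Rz(yaw) Ry(pitch) Rx(roll)).
In Python, from bench import robot, eyes, models gives the robot as it stands.
- The arm moves only by the tool step_arm, never from a script. Its argument "commands" is a list that holds one entry, the list of rows, each a list of 7 numbers: the shift along the tool's x, y, z in mm, then the turn, a rotation vector about the tool's x, y, z in rad, then the finger opening in mm, from 0 to 94. In form: [[[tx, ty, tz, wx, wy, wz, gripper], ...]]. A call has 1 to 20 rows; each row shifts and turns the commanded pose from where the row before left it, along the tool's axes as they then stand; what a row does not reach is not made up. A row lasts 1/8 s, in which the tool goes at most 62.5 mm and 10.7 degrees, less where a joint would pass 70% of its speed; a pose out of reach is approached as far as the arm can. A call is refused whole if a number of a shift passes 62.5 or a number of a turn 0.188, either way. A call with a gripper value outside its range is refused whole. The fingers move at their own pace and stop on an object; the grip force is fixed at half the most. Time passes only in rows, so rows that do not move let the fingers close. It gives the time, the measured TCP pose, the force, the opening and the grip force at its end, in the units of the state.
- robot.get_obs(): the state, without advancing time (a new reading comes with each control period).
- eyes.snapshot(name): name is "scene" or "side" or "wrist"; returns a dict with "color" (400x640x3 uint8, red, green, blue), "camera_matrix" (3x3 intrinsics, pixels), "eye" and "rotation" of the camera in the world; the wrist camera has in their place "tool_from_camera" (4x4, takes a point from camera to tool coordinates, whose origin is the TCP and whose axes are the flange's). Camera axes: x right, y up, looking along -z (the intrinsics and any distortion apply to the point x, -y, -z); pixel columns grow to the right and rows downward; lengths in m; the calibration is good to about 2 mm. A picture is of the moment at which its call begins: read the wrist's pose just before it. There is no depth.
- robot.close_job(): hands the job in; it is judged then, once.
Trained networks look in a picture, given as the dict that the camera call returned (one of the last four; its "shot" number tells which), for a name from the list of things; names that differ only in an ending like _2 or _b are one class to them, and where a whole thing is asked for, a point or a joint stands for the part that bears it (a point fixed in the world has none). Each returns a list of dicts, best first, with "confidence" (0 to 1); they miss things now and then, are a little off and sometimes report something else, mostly with a low value. They report only what shows in the picture. A call takes as long as a camera call.
- models.masks_of(picture, query): "mask" (400x640 bool, what is visible of it) and "xy" ([column, row] in pixels, amid what is visible of it).
- models.tip_of(picture, query): "xy" ([column, row] in pixels: a listed point, or the origin of a listed thing).
The state is a dict: "time": time; "joint_positions": joint angles; "qvel": joint speeds; "joint_torque": joint torques, N m; "tool_pos": TCP position; "ee_rot": TCP orientation; "wrist_force": force on the tool from outside, world axes, zero at the start; "wrist_torque": the same for the moment, N m; "width": finger opening in m; "finger_force": force on a finger pad.
Only numpy, scipy, OpenCV 4.12 (cv2) and the standard library are available. Lean on these libraries where they do the work, as an engineer would, in place of code of your own. Each camera call takes 0.05 s, during which the arm holds its last target. There are 200 camera calls.

## Task

Prop the lid of the dark blue bin open on its stay, with the orange lug on the lid's side resting in the stay's orange fork, so that one hand can scoop film cassettes out. Let the lid down onto the stay slowly and gently until it is carried, never letting it drop or forcing it down, then let go. Leave the canisters, the funnel and the spoon rest where they stand.

Things in the scene. Friction and masses are not known exactly. Their poses are not given: they have to be found in the camera images.
- bin: Dark blue bin fixed to the work surface, 130 mm deep (x), 190 wide (y), 110 high, walls 4; film cassettes on its floor. Origin: centre of its underside; x points from the front (handle side) to the back (lid hinge), y to the left, z up; turned up to 0.35 rad. With a vertical gripper closing along the bin's x, both the lid's bar and the stay's peg can be pinched from above at any angle.
- lid (a joint): Lid angle: 0 closed and level, growing as the front edge rises about the back hinge; stop at 1.75. About 0.26 kg (0.8 to 1.25 times). The hinge runs almost freely: below about 1.6 the lid falls shut if not held; leaned back above about 1.65 it rests on its stop by itself. On the stay it rests somewhere from 0.90 to 1.22, as the stay's length has it.
- lid_hinge (a point): Point on the lid's hinge axis at mid width, at (65, 0, 114) mm in the bin's frame; the axis is the bin's y. Its axes turn with the lid, which lies along its -x: an 8 mm panel reaching 135 mm from the hinge, 190 mm wide, then the loop handle.
- lid_bar (a point): Centre of the pale round bar of the lid's loop handle: 12 mm thick, 100 mm long, parallel to the hinge, in the lid's plane, 186 mm from the hinge. 45 mm is free between bar and panel, 88 mm between the loop's arms. The bar turns between the pads as the lid swings. With the lid closed, straddle it with the fingers no more than about 40 mm open, or the inner one hits the panel.
- lid_lug (a point): Orange round lug on the right (-y) edge of the lid, 12 mm thick, axis along the hinge direction, sticking out 34 mm from the lid's edge. Origin: on its axis at the lid's edge, 100 mm from the hinge, in the plane of the lid.
- stay (a joint): Angle of the stay, a bar hinged outside the bin's right (-y) wall, swinging in the vertical plane: 0 level, pointing to the bin's back, growing as its free end rises; stop at 1.45. Hinge friction (0.1 N m) keeps it where it is left. With the lug seated it stands at 1.05 (stay at its shortest) to 0.93 (longest); set to about 0.97 beforehand, its fork catches the lug at any length.
- stay_pivot (a point): Point on the stay's hinge axis, at (-58, -115, 88) mm in the bin's frame. Its axes turn with the stay: x along it, y the bin's y. At the far end is an orange V fork, 46 mm across its tips, opening away from the pivot. The stay telescopes: pivot to centre of the seated lug is clamped anywhere from 120 to 149 mm and not measured, so feel for it. It swings clear of the lug while the lid is above 1.5.
- stay_grip (a point): Grip point on the stay's orange crosswise handle peg: 12 mm thick, 65 mm long, pointing away from the bin (-y); the point is 75 mm from the pivot along the stay and 50 mm out from the stay's middle plane (20 mm from the peg's end). The peg turns between the pads as the stay swings.
- canister_a: White plastic canister, 76 mm across, 128 mm high, standing loose near the bin; origin at its underside. Leave alone.
- canister_b: A second white canister of the same size. Leave alone.
- funnel: Glass funnel standing mouth down, 92 mm across, 110 mm high, loose; origin at its underside. Leave alone.
- spoon_rest: White ceramic spoon rest lying flat, dish 92 mm across with a 60 mm tongue, 12 mm high, loose; origin under the dish. Leave alone.

How it is judged:
By the outcome, as a careful person would: the job done as asked, in the order asked, and still so for the second after the job is handed in, with the robot touching nothing.
It also fails if it takes over 72 s, if anything falls off the work surface, if the arm or the gripper's body presses on something with over 40 N, if the wrist force passes 120 N, or if a joint passes its speed limit or range.

## Working session

There is one attempt and no reset: what is moved stays moved. The work goes in short steps, Python scripts to look and compute and a tool call to move; the robot and the scene stay as the last step left them, time stands still between calls to the robot, and variables do not carry over. Pictures are saved under pics/ and viewed, at most 10 in all, crops included, and the job is handed in when it is done.

Besides the shell and the picture viewer there is one more tool, called as name(argument=value, ...) on one line, values as JSON. step_arm: Moves the arm, as the interface text tells. Its arguments: {"type":"object","properties":{"commands":{"type":"array"}},"required":["commands"]}

```bash
ls; mkdir -p pics; python3 - <<'E'
from bench import robot, eyes, models
import cv2, numpy as np
print(robot.get_obs())
for n in ["scene","side"]:
    s=eyes.snapshot(n); cv2.imwrite(f"pics/{n}0.png",s["color"][:,:,::-1])
    print(n,s["camera_matrix"],s["eye"],s["rotation"],[k for k in s])
    for q in ["bin","lid_hinge","lid_bar","lid_lug","stay_pivot","stay_grip","canister_a","funnel","spoon_rest"]:
        print(q,[(np.round(d["xy"]),round(d["confidence"],2)) for d in models.tip_of(s,q)[:3]])
E
```

```text
pics
{'time': 0.0, 'joint_positions': array([-1.25109832e+00,  8.79370471e-02,  1.37221815e+00,  1.98015450e-05,
        1.68363518e+00, -1.03053683e-01]), 'qvel': array([-0.000596  ,  0.0014892 , -0.00125719, -0.00143372, -0.00016629,
        0.00180325]), 'joint_torque': array([-6.92183512e-04, -3.40178168e+01, -3.02432585e+01,  7.17940112e-02,
        3.28671292e-02, -1.90014812e-04]), 'tool_pos': array([ 0.22563436, -0.50145929,  0.40353186]), 'ee_rot': array([-3.13940861e+00, -2.45658703e-04,  4.22753634e-01]), 'wrist_force': array([0.12998794, 0.54057509, 1.63942316]), 'wrist_torque': array([-0.01164113,  0.03698191, -0.00395501]), 'finger_force': 0.0, 'width': 0.0938672609405897}
scene [[427.35466398   0.         317.25484279]
 [  0.         427.35466398 195.88070469]
 [  0.           0.           1.        ]] [1.17279311 0.09695294 1.02843552] [ 0.59545639 -0.0032931   1.7759815 ] ['color', 'camera_matrix', 'eye', 'rotation', 'shot']
bin [(array([308., 215.]), 0.97)]
lid_hinge [(array([302., 213.]), 0.97)]
lid_bar [(array([330., 158.]), 0.88), (array([282., 171.]), 0.61)]
lid
[... 291 characters left out ...]
]
side [[443.48207683   0.         314.57178432]
 [  0.         443.48207683 187.83910072]
 [  0.           0.           1.        ]] [-0.08451897  0.80823622  0.70434331] [ 1.03878651 -0.00641953 -2.49038909] ['color', 'camera_matrix', 'eye', 'rotation', 'shot']
bin [(array([320., 208.]), 0.79)]
lid_hinge [(array([300., 167.]), 0.62)]
lid_bar [(array([346., 194.]), 0.83)]
lid_lug [(array([351., 170.]), 0.63)]
stay_pivot [(array([345., 194.]), 0.42), (array([372., 172.]), 0.21)]
stay_grip [(array([355., 162.]), 0.53)]
canister_a [(array([370., 171.]), 0.92), (array([252., 227.]), 0.72)]
funnel [(array([277., 246.]), 0.63), (array([249., 230.]), 0.56)]
spoon_rest [(array([422., 190.]), 0.57)]
```

```bash
python3 - <<'E'
import cv2,numpy as np
a=cv2.imread("pics/scene0.png")[90:320,150:450]; b=cv2.imread("pics/side0.png")[90:320,190:490]
cv2.imwrite("pics/ab.png",cv2.resize(np.vstack([a[:,:],b]),None,fx=1.3,fy=1.3) if 0 else cv2.resize(np.hstack([a,b]),None,fx=1.333,fy=1.333))
E
cat > h.py <<'E'
import numpy as np, cv2
from scipy.spatial.transform import Rotation as R
from scipy.optimize import least_squares
def Rm(v):
    v=np.asarray(v,float); return v if v.shape==(3,3) else R.from_euler('xyz',v).as_matrix()
def proj(P,K,eye,rot):
    c=(np.asarray(P)-eye)@rot; u=np.stack([c[...,0],-c[...,1],-c[...,2]],-1)
    u=u/u[...,2:]; return (u@K.T)[...,:2]
def world_cam(s,obs=None):
    if "eye" in s: return s["camera_matrix"],np.asarray(s["eye"]),Rm(s["rotation"])
    T=np.eye(4);T[:3,:3]=Rm(obs["ee_rot"]);T[:3,3]=obs["tool_pos"];T=T@s["tool_from_camera"]
    return s["camera_matrix"],T[:3,3],T[:3,:3]
def Tb(p): # bin x,y,yaw
    return R.from_euler('z',p[2]).as_matrix(),np.array([p[0],p[1],0])
def pts(p,lid,stay):
    hx=np.array([65,0,114])/1e3
    l=lambda d,y:hx+np.array([-d*np.cos(lid),y,d*np.sin(lid)])
    pv=np.array([-58,-115,88])/1e3
    s=lambda d,y:pv+np.array([d*np.cos(stay),y,d*np.sin(stay)])
    D={"bin":np.zeros(3),"lid_hinge":hx,"lid_bar":l(.186,0),"lid_lug":l(.1,-.095),"stay_pivot":pv,"stay_grip":s(.075,-.05)}
    r,t=Tb(p); return {k:r@v+t for k,v in D.items()}
E
```

```text
(no output)
```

View pics/ab.png

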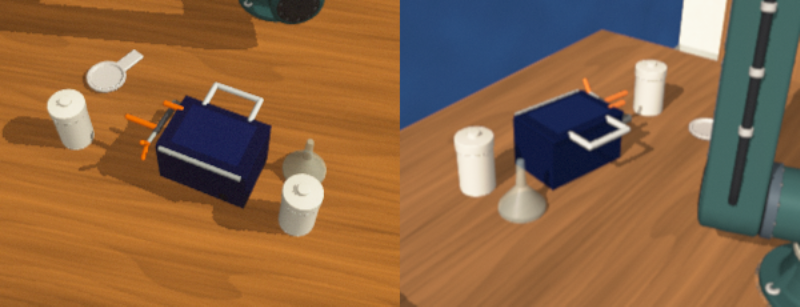

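```bash
python3 - <<'E'
from h import *
K1=np.array([[427.35466398,0,317.25484279],[0,427.35466398,195.88070469],[0,0,1]]);e1=np.array([1.17279311,0.09695294,1.02843552]);r1=Rm([0.59545639,-0.0032931,1.7759815])
K2=np.array([[443.48207683,0,314.57178432],[0,443.48207683,187.83910072],[0,0,1]]);e2=np.array([-0.08451897,0.80823622,0.70434331]);r2=Rm([1.03878651,-0.00641953,-2.49038909])
O1={"bin":(308,215),"lid_hinge":(302,213),"lid_bar":(330,158),"lid_lug":(281,172),"stay_grip":(252,179)}
O2={"bin":(320,208),"lid_hinge":(300,167),"lid_bar":(346,194)}
def f(p):
    D=pts(p,0,p[3]); o=[]
    for O,c in((O1,(K1,e1,r1)),(O2,(K2,e2,r2))):
        for k in O:o.extend(proj(D[k],*c)-O[k])
    return np.array(o)
for s0 in (.2,1.2):
    r=least_squares(f,[.5,0,0,s0],loss='soft_l1',x_scale=[.1,.1,.1,.3]);print(r.x,r.cost);print(np.round(r.fun.reshape(-1,2),1).tolist())
p=r.x
D=pts(p,0,p[3])
for k in D: print(k,D[k].round(3),proj(D[k],K1,e1,r1).round(),proj(D[k],K2,e2,r2).round())
def ground(uv,K,e,R_,z):
    d=R_@(np.linalg.inv(K)@[*uv,1]*[1,-1,-1]); return e+d*(z-e[2])/d[2]
for n,uv,z in (("canA",(374,255),0),("canB",(206,194),0),("fun",(379,217),0),("spoon",(232,149),0)): print(n,ground(uv,K1,e1,r1,z).round(3))
E
```

```text
[ 0.55897804 -0.04580846 -0.19238822  0.22601886] 13.244713121458428
[[2.8, 0.5], [-1.8, -0.9], [-2.1, 1.1], [2.1, -0.7], [-0.3, 0.0], [-5.0, 2.2], [0.1, 0.3], [0.6, -1.3]]
[ 0.55897804 -0.04580846 -0.1923882   0.2260188 ] 13.244713121456194
[[2.8, 0.5], [-1.8, -0.9], [-2.1, 1.1], [2.1, -0.7], [-0.3, 0.0], [-5.0, 2.2], [0.1, 0.3], [0.6, -1.3]]
bin [ 0.559 -0.046  0.   ] [311. 215.] [315. 210.]
lid_hinge [ 0.623 -0.058  0.114] [300. 212.] [300. 167.]
lid_bar [ 0.44  -0.023  0.114] [328. 159.] [347. 193.]
lid_lug [ 0.506 -0.132  0.114] [283. 171.] [349. 169.]
stay_pivot [ 0.48  -0.148  0.088] [281. 169.] [359. 178.]
stay_grip [ 0.542 -0.211  0.105] [252. 179.] [353. 159.]
canA [0.645 0.145 0.   ]
canB [ 0.55 -0.36  0.  ]
fun [0.524 0.143 0.   ]
spoon [ 0.371 -0.34   0.   ]
```

step_arm(commands=[[[0,0,0,0,0,-0.16,94],[0,0,0,0,0,-0.16,94],[0,0,0,0,0,-0.16,94],[0,0,0,0,0,-0.16,60],[0,0,0,0,0,-0.16,40],[0,0,0,0,0,-0.156,40],[25,6,0,0,0,0,40],[51,12,2,0,0,0,40],[51,12,2,0,0,0,40],[51,12,2,0,0,0,40],[51,12,2,0,0,0,40],[51,12,2,0,0,0,40],[51,12,2,0,0,0,40],[51,12,2,0,0,0,40],[51,12,2,0,0,0,40],[51,12,2,0,0,0,40],[25,6,0,0,0,0,40],[0,0,0,0,0,0,40]]])

```text
time: 3.25
tool_pos: [0.4409, -0.0235, 0.3866]
ee_rot: [-3.141, 0.0, 1.382]
wrist_force: [-0.0, -1.6, -0.3]
width: 0.0404
finger_force: 0.0
```

```bash
python3 - <<'E'
from bench import robot, eyes, models
from h import *
o=robot.get_obs();s=eyes.snapshot("wrist");cv2.imwrite("pics/w1.png",s["color"][:,:,::-1])
print(o["tool_pos"],o["ee_rot"],o["joint_positions"],o["wrist_force"],o["time"]);print(s["tool_from_camera"],s["camera_matrix"])
C=world_cam(s,o)
D=pts([.559,-.0458,-.1924],0,.226)
for q in ["bin","lid_hinge","lid_bar","lid_lug","stay_pivot","stay_grip"]:
    print(q,[(np.round(d["xy"]),round(d["confidence"],2)) for d in models.tip_of(s,q)[:2]],proj(D[q],*C).round())
E
```

```text
[ 0.44090624 -0.02346233  0.3866235 ] [-3.14145004e+00  1.25347212e-04  1.38239706e+00] [-1.81665020e-01 -1.53365082e-01  1.63988564e+00 -1.24828493e-04
  1.65521556e+00  6.72374292e-03] [-0.03613353 -1.6180192  -0.30038754] 3.25
[[-5.31349897e-04  9.65036093e-01  2.62116497e-01  7.62534346e-02]
 [ 9.99999849e-01  4.76228709e-04  2.73816892e-04  5.13936180e-04]
 [ 1.39415783e-04  2.62116603e-01 -9.65036200e-01  1.92005854e-02]
 [ 0.00000000e+00  0.00000000e+00  0.00000000e+00  1.00000000e+00]] [[317.39730396   0.         320.51750463]
 [  0.         317.39730396 197.63499423]
 [  0.           0.           1.        ]]
bin [(array([422., 181.]), 0.67), (array([372.,  13.]), 0.19)] [422. 178.]
lid_hinge [(array([544., 211.]), 0.65)] [542. 206.]
lid_bar [(array([318., 202.]), 0.91)] [319. 205.]
lid_lug [] [413. 306.]
stay_pivot [] [381. 308.]
stay_grip [] [455. 362.]
```

View pics/w1.png

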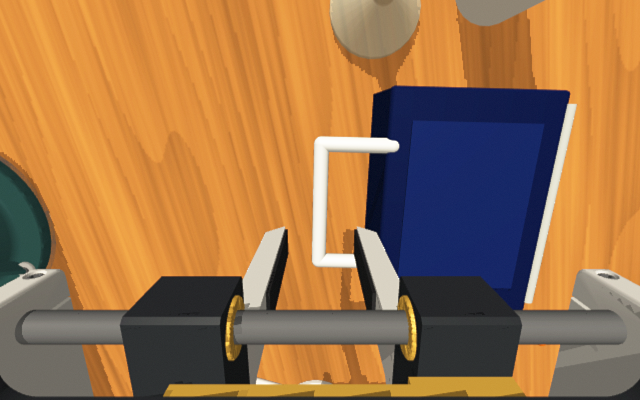

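step_arm(commands=[[[0,0,20,0,0,0,38],[0,0,25,0,0,0,38],[0,0,25,0,0,0,38],[0,0,15,0,0,0,38],[0,0,8,0,0,0,38],[0,0,0,0,0,0,38],[0,0,0,0,0,0,0],[0,0,0,0,0,0,0],[0,0,0,0,0,0,0],[0,0,0,0,0,0,0]]])

```text
time: 4.85
tool_pos: [0.4402, -0.0247, 0.2941]
ee_rot: [-3.14, 0.0, 1.379]
wrist_force: [-4.2, 1.0, 5.0]
width: 0.0113
finger_force: 30.0
```

```bash
python3 - <<'E'
import numpy as np
for a0,n,b in ((0,10,.85),(.85,10,1.69)):
    A=np.linspace(a0,b,n+1)
    print([[0,round(186*(np.cos(x)-np.cos(y)),1),round(-186*(np.sin(y)-np.sin(x)),1),0,0,0,0] for x,y in zip(A[:-1],A[1:])])
E
```

```text
[[0, np.float64(0.7), np.float64(-15.8), 0, 0, 0, 0], [0, np.float64(2.0), np.float64(-15.7), 0, 0, 0, 0], [0, np.float64(3.3), np.float64(-15.4), 0, 0, 0, 0], [0, np.float64(4.6), np.float64(-15.1), 0, 0, 0, 0], [0, np.float64(5.9), np.float64(-14.7), 0, 0, 0, 0], [0, np.float64(7.1), np.float64(-14.1), 0, 0, 0, 0], [0, np.float64(8.3), np.float64(-13.5), 0, 0, 0, 0], [0, np.float64(9.4), np.float64(-12.7), 0, 0, 0, 0], [0, np.float64(10.5), np.float64(-11.9), 0, 0, 0, 0], [0, np.float64(11.4), np.float64(-10.9), 0, 0, 0, 0]]
[[0, np.float64(12.2), np.float64(-9.8), 0, 0, 0, 0], [0, np.float64(12.9), np.float64(-8.8), 0, 0, 0, 0], [0, np.float64(13.6), np.float64(-7.6), 0, 0, 0, 0], [0, np.float64(14.2), np.float64(-6.5), 0, 0, 0, 0], [0, np.float64(14.7), np.float64(-5.3), 0, 0, 0, 0], [0, np.float64(15.1), np.float64(-4.0), 0, 0, 0, 0], [0, np.float64(15.4), np.float64(-2.7), 0, 0, 0, 0], [0, np.float64(15.6), np.float64(-1.4), 0, 0, 0, 0], [0, np.float64(15.6), np.float64(-0.1), 0, 0, 0, 0], [0, np.float64(15.6), np.float64(1.2), 0, 0, 0, 0]]
```

Gripped (11.3 mm). Swing open.

step_arm(commands=[[[0,0.7,-15.8,0,0,0,0],[0,2,-15.7,0,0,0,0],[0,3.3,-15.4,0,0,0,0],[0,4.6,-15.1,0,0,0,0],[0,5.9,-14.7,0,0,0,0],[0,7.1,-14.1,0,0,0,0],[0,8.3,-13.5,0,0,0,0],[0,9.4,-12.7,0,0,0,0],[0,10.5,-11.9,0,0,0,0],[0,11.4,-10.9,0,0,0,0],[0,0,0,0,0,0,0]]])

```text
time: 6.22
tool_pos: [0.5018, -0.0374, 0.4386]
ee_rot: [3.14, 0.003, 1.378]
wrist_force: [-12.0, -1.0, 10.5]
width: 0.0108
finger_force: 30.0
```

step_arm(commands=[[[0,-1.5,-1.5,0,0,0,0],[0,-1,-1.5,0,0,0,0],[0,12.2,-9.8,0,0,0,0],[0,12.9,-8.8,0,0,0,0],[0,13.6,-7.6,0,0,0,0],[0,14.2,-6.5,0,0,0,0],[0,14.7,-5.3,0,0,0,0],[0,0,0,0,0,0,0]]])

```text
time: 7.22
tool_pos: [0.5673, -0.0507, 0.4766]
ee_rot: [3.137, 0.003, 1.377]
wrist_force: [-3.0, -4.7, 3.2]
width: 0.0107
finger_force: 30.1
```

step_arm(commands=[[[0,15.1,-4,0,0,0,0],[0,15.4,-2.7,0,0,0,0],[0,15.6,-1.4,0,0,0,0],[0,15.6,-0.1,0,0,0,0],[0,15.6,1.2,0,0,0,0],[0,3,0.5,0,0,0,0],[0,0,0,0,0,0,0],[0,0,0,0,0,0,0]]])

```text
time: 8.22
tool_pos: [0.6457, -0.0664, 0.4822]
ee_rot: [3.137, 0.004, 1.376]
wrist_force: [-1.6, -6.4, 2.3]
width: 0.0108
finger_force: 30.0
```

step_arm(commands=[[[0,3,0.5,0,0,0,0],[0,3,0.5,0,0,0,0],[0,0,0,0,0,0,0],[0,0,0,0,0,0,20],[0,0,0,0,0,0,36],[0,0,0,0,0,0,40],[0,0,-25,0,0,0,40],[0,0,-35,0,0,0,40],[-20,-10,-10,0,0,0,50],[-50,-24,0,0,0,0,50],[-50,-24,0,0,0,0,50],[-40,-23,0,0,0,0,50],[-9,0,30,0,0,0,50],[0,0,50,0,0,0,50],[0,0,50,0,0,0,50],[0,0,20,0,0,0,50],[0,0,0,0,0,0,50]]])

```text
time: 10.35
tool_pos: [0.5383, -0.2165, 0.3967]
ee_rot: [-3.136, -0.001, 1.378]
wrist_force: [-0.3, 0.3, 0.3]
width: 0.0502
finger_force: 0.0
```

```bash
python3 - <<'E'
from bench import robot, eyes, models
from h import *
o=robot.get_obs();print(o["time"],o["tool_pos"],o["ee_rot"])
s=eyes.snapshot("wrist");w=s["color"];C=world_cam(s,o)
t=eyes.snapshot("scene");C1=world_cam(t)
D=pts([.559,-.0458,-.1924],1.75,.226)
for q in ["lid_bar","lid_lug","stay_pivot","stay_grip"]:
  for n,a,c in (("w",s,C),("s",t,C1)):
    print(q,n,[(np.round(d["xy"]),round(d["confidence"],2)) for d in models.tip_of(a,q)[:2]],proj(D[q],*c).round())
W=np.hstack([cv2.resize(w,(400,250)),t["color"][60:310,150:550]])
cv2.imwrite("pics/w2.png",W[:,:,::-1])
E
```

```text
10.35 [ 0.53826445 -0.21654764  0.39673818] [-3.13570607e+00 -1.42801713e-03  1.37803923e+00]
lid_bar w [] [ 840. -485.]
lid_bar s [(array([291., 179.]), 0.93)] [291. 179.]
lid_lug w [] [462. 111.]
lid_lug s [(array([257., 182.]), 0.81)] [259. 183.]
stay_pivot w [(array([243., 136.]), 0.97), (array([460., 117.]), 0.71)] [244. 135.]
stay_pivot s [(array([282., 169.]), 0.68)] [281. 169.]
stay_grip w [(array([319., 192.]), 0.96), (array([308.,  22.]), 0.39)] [325. 193.]
stay_grip s [(array([249., 181.]), 0.61)] [252. 179.]
```

View pics/w2.png

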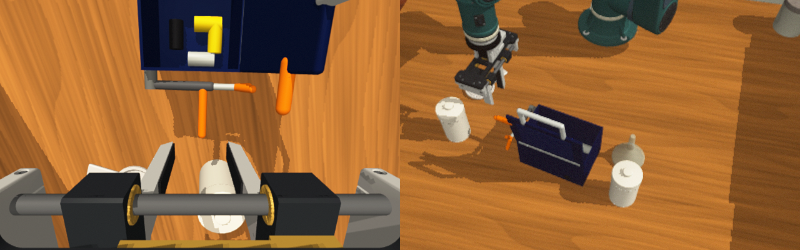

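step_arm(commands=[[[0,1,30,0,0,0,50],[0,0,30,0,0,0,50],[0,0,25,0,0,0,50],[0,0,15,0,0,0,50],[0,0,8,0,0,0,50],[0,0,0,0,0,0,50],[0,0,0,0,0,0,0],[0,0,0,0,0,0,0],[0,0,0,0,0,0,0],[0,0,0,0,0,0,0],[0,0,0,0,0,0,0]]])

```text
time: 12.22
tool_pos: [0.5398, -0.2163, 0.2915]
ee_rot: [-3.138, -0.0, 1.379]
wrist_force: [-4.4, 0.1, 1.1]
width: 0.0108
finger_force: 30.0
```

```bash
python3 - <<'E'
from bench import robot, eyes, models
from h import *
o=robot.get_obs();print(o["time"],o["tool_pos"],o["width"],o["wrist_force"])
r,t=Tb([.559,-.0458,-.1924]);g=r.T@(o["tool_pos"]-[0,0,.18]-t)
print("bin frame grasp",g*1e3)
s=eyes.snapshot("side");w=eyes.snapshot("wrist")
cv2.imwrite("pics/s3.png",np.hstack([cv2.resize(s["color"][100:250,270:470],(400,300)),cv2.resize(w["color"],(400,300))])[:,:,::-1])
E
```

```text
12.225 [ 0.53978129 -0.21627183  0.2914732 ] 0.010774814743146347 [-4.43327437  0.08181867  1.05017476]
bin frame grasp [  13.73270718 -171.00121822  111.47319806]
```

View pics/s3.png

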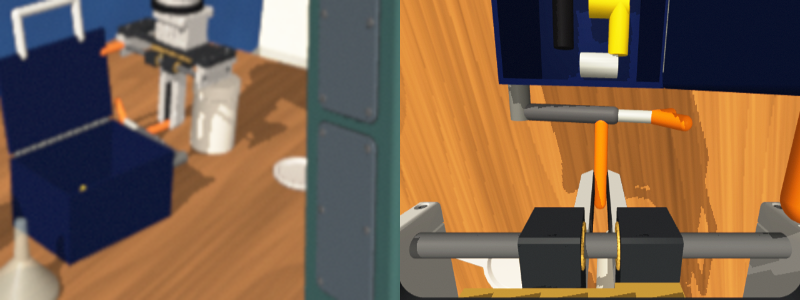

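step_arm(commands=[[[0,-2.1,-6.1,0,0,0,0],[0,-2.6,-5.9,0,0,0,0],[0,-3.1,-5.7,0,0,0,0],[0,-3.5,-5.4,0,0,0,0],[0,-4,-5.1,0,0,0,0],[0,-4.5,-4.8,0,0,0,0],[0,-4.8,-4.3,0,0,0,0],[0,-5.2,-3.9,0,0,0,0],[0,0,0,0,0,0,0],[0,0,0,0,0,0,0]]])

```text
time: 13.58
tool_pos: [0.5137, -0.2108, 0.3396]
ee_rot: [3.123, 0.002, 1.38]
wrist_force: [8.4, -0.0, 7.7]
width: 0.011
finger_force: 30.0
```

```bash
python3 - <<'E'
from bench import robot, eyes, models
from h import *
o=robot.get_obs();print(o["time"],o["tool_pos"],o["width"],o["wrist_force"])
r,t=Tb([.559,-.0458,-.1924]);g=r.T@(o["tool_pos"]-[0,0,.18]-t)
print("bin frame grasp",g*1e3)
w=eyes.snapshot("wrist");C=world_cam(w,o)
for q in ("stay_pivot","stay_grip","lid_lug"):print(q,[(np.round(d["xy"]),round(d["confidence"],2)) for d in models.tip_of(w,q)[:2]],[proj(pts([.559,-.0458,-.1924],1.75,a)[q],*C).round().tolist() for a in(.85,.97,1.1)])
cv2.imwrite("pics/s4.png",w["color"][:,:,::-1])
E
```

```text
13.575 [ 0.51372592 -0.21080257  0.33956597] 0.011040036131167177 [ 8.43025804 -0.03784925  7.65956948]
bin frame grasp [ -12.88769363 -170.61505664  159.56596869]
stay_pivot [(array([248., 146.]), 0.98)] [[251.0, 140.0], [251.0, 140.0], [251.0, 140.0]]
stay_grip [(array([321., 234.]), 0.77), (array([325.,   2.]), 0.38)] [[321.0, 234.0], [309.0, 238.0], [294.0, 241.0]]
lid_lug [(array([594., 121.]), 0.62)] [[599.0, 113.0], [599.0, 113.0], [599.0, 113.0]]
```

View pics/s4.png

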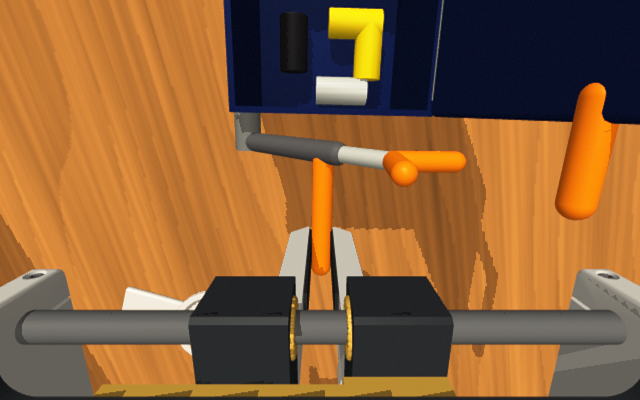

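step_arm(commands=[[[0,-1,-2.5,0,0,0,0],[0,-2,-2.5,0,0,0,0],[0,0,0,0,0,0,0],[0,0,0,0,0,0,0]]])

```text
time: 14.28
tool_pos: [0.5104, -0.2101, 0.3437]
ee_rot: [3.126, 0.001, 1.38]
wrist_force: [6.7, 0.1, 6.0]
width: 0.0109
finger_force: 30.0
```

```bash
python3 - <<'E'
from bench import robot, eyes, models
from h import *
o=robot.get_obs();print(o["time"],o["tool_pos"],o["width"],o["wrist_force"])
r,t=Tb([.559,-.0458,-.1924]);g=r.T@(o["tool_pos"]-[0,0,.18]-t)
print("bin frame grasp",g*1e3)
w=eyes.snapshot("wrist");C=world_cam(w,o)
for q in ("stay_pivot","stay_grip","lid_lug"):print(q,[(np.round(d["xy"]),round(d["confidence"],2)) for d in models.tip_of(w,q)[:2]],[proj(pts([.559,-.0458,-.1924],1.75,a)[q],*C).round().tolist() for a in(.85,.97,1.1)])
E
```

```text
14.275 [ 0.51037982 -0.21010663  0.3437156 ] 0.010948843615792151 [6.70611616 0.08114942 5.98084659]
bin frame grasp [ -16.30513276 -170.57178598  163.71559929]
stay_pivot [(array([256., 142.]), 0.66)] [[258.0, 140.0], [258.0, 140.0], [258.0, 140.0]]
stay_grip [(array([319., 236.]), 0.88)] [[327.0, 232.0], [316.0, 235.0], [301.0, 239.0]]
lid_lug [(array([594., 124.]), 0.9)] [[600.0, 113.0], [600.0, 113.0], [600.0, 113.0]]
```

step_arm(commands=[[[0,-2,-2,0,0,0,0],[0,0,0,0,0,0,0],[0,0,0,0,0,0,20],[0,0,0,0,0,0,36],[0,0,-15,0,0,0,40],[0,0,-35,0,0,0,40],[0,0,-50,0,0,0,40],[0,0,-50,0,0,0,50],[0,0,-50,0,0,0,50],[20,14,0,0,0,0,50],[42,28,0,0,0,0,50],[42,29,0,0,0,0,50],[42,29,0,0,0,0,50],[21,15,0,0,0,0,50],[0,0,0,0,0,0,50],[0,0,0,0,0,0,50]]])

```text
time: 16.48
tool_pos: [0.6505, -0.0684, 0.5406]
ee_rot: [-3.141, 0.001, 1.378]
wrist_force: [-0.0, 0.1, -0.6]
width: 0.0498
finger_force: 0.0
```

```bash
python3 - <<'E'
from bench import robot, eyes, models
from h import *
o=robot.get_obs();print(o["time"],o["tool_pos"],o["ee_rot"])
w=eyes.snapshot("wrist");t=eyes.snapshot("scene");si=eyes.snapshot("side")
for n,s in(("w",w),("sc",t),("si",si)):
  C=world_cam(s,o)
  for q in ("lid_bar","stay_pivot","stay_grip","lid_lug"):print(n,q,[(np.round(d["xy"]),round(d["confidence"],2)) for d in models.tip_of(s,q)[:2]],[proj(pts([.559,-.0458,-.1924],1.75,a)[q],*C).round().tolist() for a in(.85,.97,1.1)])
cv2.imwrite("pics/s5.png",np.hstack([cv2.resize(t["color"][110:260,200:400],(400,300)),cv2.resize(si["color"][80:230,270:470],(400,300))])[:,:,::-1])
E
```

```text
16.475 [ 0.65047468 -0.06840411  0.54056168] [-3.14111274e+00  7.41087662e-04  1.37796455e+00]
w lid_bar [(array([322., 215.]), 0.98)] [[326.0, 211.0], [326.0, 211.0], [326.0, 211.0]]
w stay_pivot [(array([217., 245.]), 0.78)] [[217.0, 243.0], [217.0, 243.0], [217.0, 243.0]]
w stay_grip [(array([287.,  27.]), 0.36)] [[244.0, 294.0], [238.0, 296.0], [230.0, 298.0]]
w lid_lug [(array([308., 275.]), 0.97)] [[310.0, 271.0], [310.0, 271.0], [310.0, 271.0]]
sc lid_bar [(array([260., 181.]), 0.69), (array([293., 178.]), 0.66)] [[291.0, 179.0], [291.0, 179.0], [291.0, 179.0]]
sc stay_pivot [] [[281.0, 169.0], [281.0, 169.0], [281.0, 169.0]]
sc stay_grip [(array([251., 159.]), 0.44)] [[254.0, 163.0], [255.0, 160.0], [256.0, 157.0]]
sc lid_lug [(array([260., 176.]), 0.9)] [[259.0, 183.0], [259.0, 183.0], [259.0, 183.0]]
si lid_bar [(array([294., 102.]), 0.68), (array([250., 233.]), 0.25)] [[291.0, 103.0], [291.0, 103.0], [291.0, 103.0]]
si stay_pivot [(array([362., 176.]), 0.63)] [[359.0, 178.0], [359.0, 178.0], [359.0, 178.0]]
si stay_grip [(array([362., 147.]), 0.59)] [[359.0, 150.0], [361.0, 149.0], [364.0, 148.0]]
si lid_lug [(array([322., 126.]), 0.84)] [[321.0, 125.0], [321.0, 125.0], [321.0, 125.0]]
```

View pics/s5.png

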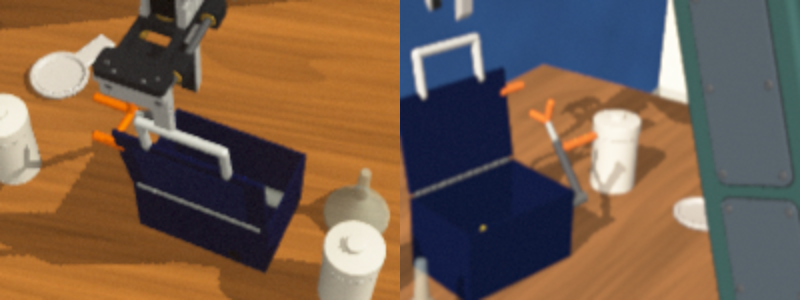

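step_arm(commands=[[[0,2,15,0,0,0,50],[0,0,20,0,0,0,50],[0,0,18,0,0,0,50],[0,0,9,0,0,0,50],[0,0,0,0,0,0,50],[0,0,0,0,0,0,0],[0,0,0,0,0,0,0],[0,0,0,0,0,0,0],[0,0,0,0,0,0,0],[0,0,0,0,0,0,0]]])

```text
time: 18.48
tool_pos: [0.6531, -0.0682, 0.4785]
ee_rot: [3.141, 0.0, 1.379]
wrist_force: [0.5, 0.7, 0.5]
width: 0.0111
finger_force: 30.0
```

```bash
cat > st.py <<'E'
from bench import robot
from h import *
import sys
def st():
    o=robot.get_obs(); r,t=Tb([.559,-.0458,-.1924]); R0=Rm(o["ee_rot"])
    g=r.T@(o["tool_pos"]+R0[:,2]*.18-t); f=r.T@o["wrist_force"]
    d=g-[.065,0,.114]; a=np.arctan2(d[2],-d[0]); 
    rad=np.array([-np.cos(a),0,np.sin(a)]);tan=np.array([np.sin(a),0,np.cos(a)])
    print(round(o["time"],2),"g",(g*1e3).round(1),"ang",a.round(3),"r",round(np.hypot(d[0],d[2])*1e3,1),"F",f.round(1),"Frad",(f@rad).round(1),"Ftan(opening+)",(f@tan).round(1))
    return a
a=st()
if len(sys.argv)>1:
    A=np.linspace(float(sys.argv[1]),float(sys.argv[2]),int(sys.argv[3])+1)
    print([[0,round(float(186*(np.cos(x)-np.cos(y))),1),round(float(-186*(np.sin(y)-np.sin(x))),1),0,0,0,0] for x,y in zip(A[:-1],A[1:])])
E
python3 st.py 1.75 1.35 14
```

```text
18.48 g [ 96.7  -4.  298.5] ang 1.741 r 187.2 F [0.4 0.8 0.5] Frad 0.6 Ftan(opening+) 0.3
[[0, -5.2, -0.9, 0, 0, 0, 0], [0, -5.3, -0.7, 0, 0, 0, 0], [0, -5.3, -0.6, 0, 0, 0, 0], [0, -5.3, -0.4, 0, 0, 0, 0], [0, -5.3, -0.3, 0, 0, 0, 0], [0, -5.3, -0.1, 0, 0, 0, 0], [0, -5.3, 0.0, 0, 0, 0, 0], [0, -5.3, 0.2, 0, 0, 0, 0], [0, -5.3, 0.3, 0, 0, 0, 0], [0, -5.3, 0.5, 0, 0, 0, 0], [0, -5.3, 0.6, 0, 0, 0, 0], [0, -5.3, 0.8, 0, 0, 0, 0], [0, -5.2, 0.9, 0, 0, 0, 0], [0, -5.2, 1.1, 0, 0, 0, 0]]
```

step_arm(commands=[[[0,-5.2,-0.9,0,0,0,0],[0,-5.3,-0.7,0,0,0,0],[0,-5.3,-0.6,0,0,0,0],[0,-5.3,-0.4,0,0,0,0],[0,-5.3,-0.3,0,0,0,0],[0,-5.3,-0.1,0,0,0,0],[0,-5.3,0,0,0,0,0],[0,-5.3,0.2,0,0,0,0],[0,-5.3,0.3,0,0,0,0],[0,-5.3,0.5,0,0,0,0],[0,-5.3,0.6,0,0,0,0],[0,-5.3,0.8,0,0,0,0],[0,-5.2,0.9,0,0,0,0],[0,-5.2,1.1,0,0,0,0],[0,0,0,0,0,0,0]]])

```text
time: 20.35
tool_pos: [0.5799, -0.0535, 0.4763]
ee_rot: [-3.139, -0.001, 1.38]
wrist_force: [0.2, 5.5, 1.4]
width: 0.0106
finger_force: 30.0
```

```bash
python3 st.py 1.35 1.25 8;python3 st.py 1.25 1.2 4
```

```text
20.35 g [ 21.5  -3.3 296.3] ang 1.337 r 187.4 F [-0.9  5.5  1.4] Frad 1.5 Ftan(opening+) -0.5
[[0, -2.3, 0.5, 0, 0, 0, 0], [0, -2.3, 0.6, 0, 0, 0, 0], [0, -2.3, 0.6, 0, 0, 0, 0], [0, -2.2, 0.6, 0, 0, 0, 0], [0, -2.2, 0.6, 0, 0, 0, 0], [0, -2.2, 0.7, 0, 0, 0, 0], [0, -2.2, 0.7, 0, 0, 0, 0], [0, -2.2, 0.7, 0, 0, 0, 0]]
20.35 g [ 21.5  -3.3 296.3] ang 1.337 r 187.4 F [-0.9  5.5  1.4] Frad 1.5 Ftan(opening+) -0.5
[[0, -2.2, 0.7, 0, 0, 0, 0], [0, -2.2, 0.8, 0, 0, 0, 0], [0, -2.2, 0.8, 0, 0, 0, 0], [0, -2.2, 0.8, 0, 0, 0, 0]]
```

step_arm(commands=[[[0.5,-2.3,0.5,0,0,0,0],[0.5,-2.3,0.6,0,0,0,0],[0,-2.3,0.6,0,0,0,0],[0,-2.2,0.6,0,0,0,0],[0,-2.2,0.6,0,0,0,0],[0,-2.2,0.7,0,0,0,0],[0,0,0,0,0,0,0]]])

```text
time: 21.22
tool_pos: [0.5672, -0.0504, 0.4731]
ee_rot: [-3.141, 0.0, 1.379]
wrist_force: [0.7, 3.2, 0.2]
width: 0.011
finger_force: 30.0
```

```bash
python3 st.py 1.275 1.215 5;
```

```text
21.23 g [  8.8  -3.  293.1] ang 1.267 r 187.7 F [0.  3.3 0.2] Frad 0.2 Ftan(opening+) 0.1
[[0, -2.1, 0.7, 0, 0, 0, 0], [0, -2.1, 0.7, 0, 0, 0, 0], [0, -2.1, 0.7, 0, 0, 0, 0], [0, -2.1, 0.7, 0, 0, 0, 0], [0, -2.1, 0.8, 0, 0, 0, 0]]
```

step_arm(commands=[[[0.5,-2.1,0.7,0,0,0,0],[0,-2.1,0.7,0,0,0,0],[0,-2.1,0.7,0,0,0,0],[0,-2.1,0.7,0,0,0,0],[0,-2.1,0.8,0,0,0,0],[0,0,0,0,0,0,0]]])

```text
time: 21.98
tool_pos: [0.557, -0.0481, 0.4695]
ee_rot: [-3.141, 0.0, 1.379]
wrist_force: [1.7, 1.4, 0.2]
width: 0.011
finger_force: 30.0
```

```bash
python3 st.py 1.215 1.155 5;
```

```text
21.98 g [ -1.6  -2.7 289.5] ang 1.208 r 187.7 F [1.4 1.7 0.2] Frad -0.3 Ftan(opening+) 1.4
[[0, -2.1, 0.8, 0, 0, 0, 0], [0, -2.1, 0.8, 0, 0, 0, 0], [0, -2.1, 0.8, 0, 0, 0, 0], [0, -2.1, 0.9, 0, 0, 0, 0], [0, -2.0, 0.9, 0, 0, 0, 0]]
```

step_arm(commands=[[[0,-2.1,0.8,0,0,0,0],[0,-2.1,0.8,0,0,0,0],[0,-2.1,0.8,0,0,0,0],[0,0,0,0,0,0,0]]])

```text
time: 22.48
tool_pos: [0.5509, -0.0468, 0.467]
ee_rot: [-3.141, 0.0, 1.379]
wrist_force: [0.8, 0.7, -0.2]
width: 0.0112
finger_force: 30.0
```

```bash
python3 st.py 1.18 1.12 5; python3 - <<'E'
from bench import eyes
import cv2,numpy as np
t=eyes.snapshot("scene")["color"];s=eyes.snapshot("side")["color"]
cv2.imwrite("pics/s6.png",np.hstack([cv2.resize(t[110:230,210:370],(400,300),interpolation=2),cv2.resize(s[90:210,280:440],(400,300),interpolation=2)])[:,:,::-1])
E
```

```text
22.48 g [ -7.9  -2.6 287. ] ang 1.172 r 187.7 F [ 0.6  0.8 -0.2] Frad -0.4 Ftan(opening+) 0.5
[[0, -2.1, 0.9, 0, 0, 0, 0], [0, -2.0, 0.9, 0, 0, 0, 0], [0, -2.0, 0.9, 0, 0, 0, 0], [0, -2.0, 0.9, 0, 0, 0, 0], [0, -2.0, 1.0, 0, 0, 0, 0]]
```

View pics/s6.png

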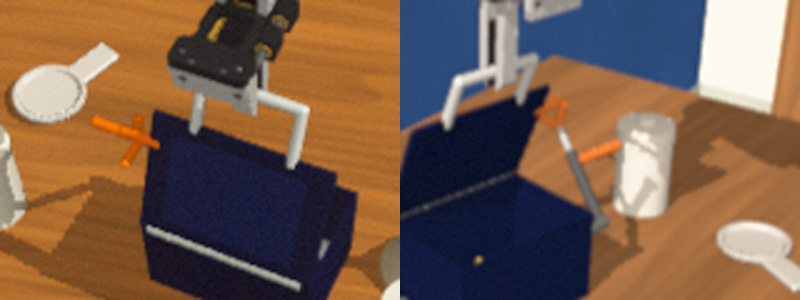

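step_arm(commands=[[[0,-2,0.9,0,0,0,0],[0,-2,0.9,0,0,0,0],[0,-2,0.9,0,0,0,0],[0,0,0,0,0,0,0]]])

```text
time: 23.08
tool_pos: [0.5449, -0.0455, 0.4645]
ee_rot: [-3.141, -0.0, 1.379]
wrist_force: [1.3, 1.8, 1.4]
width: 0.0113
finger_force: 30.0
```

```bash
python3 st.py 1.14 1.08 5
```

```text
23.07 g [-13.9  -2.4 284.5] ang 1.137 r 187.9 F [0.9 2.  1.4] Frad 0.9 Ftan(opening+) 1.4
[[0, -2.0, 0.9, 0, 0, 0, 0], [0, -2.0, 1.0, 0, 0, 0, 0], [0, -2.0, 1.0, 0, 0, 0, 0], [0, -2.0, 1.0, 0, 0, 0, 0], [0, -2.0, 1.0, 0, 0, 0, 0]]
```

step_arm(commands=[[[0,-2,1,0,0,0,0],[0,-2,1,0,0,0,0],[0,-2,1,0,0,0,0],[0,0,0,0,0,0,0]]])

```text
time: 23.58
tool_pos: [0.539, -0.0443, 0.4615]
ee_rot: [-3.141, -0.0, 1.379]
wrist_force: [1.6, 1.8, 2.6]
width: 0.0109
finger_force: 30.0
```

```bash
python3 st.py 1.105 1.045 5
```

```text
23.57 g [-20.   -2.4 281.5] ang 1.101 r 187.8 F [1.2 2.1 2.6] Frad 1.7 Ftan(opening+) 2.3
[[0, -2.0, 1.0, 0, 0, 0, 0], [0, -2.0, 1.0, 0, 0, 0, 0], [0, -2.0, 1.1, 0, 0, 0, 0], [0, -2.0, 1.1, 0, 0, 0, 0], [0, -1.9, 1.1, 0, 0, 0, 0]]
```

step_arm(commands=[[[0,-2,1,0,0,0,0],[0,-2,1,0,0,0,0],[0,0,0,0,0,0,0]]])

```text
time: 23.95
tool_pos: [0.5351, -0.0436, 0.4593]
ee_rot: [-3.141, -0.0, 1.379]
wrist_force: [2.2, 3.0, 2.0]
width: 0.0111
finger_force: 30.0
```

```bash
python3 st.py 1.08 1.03 4;  python3 - <<'E'
from bench import eyes
import cv2,numpy as np
t=eyes.snapshot("scene")["color"];s=eyes.snapshot("side")["color"]
cv2.imwrite("pics/s7.png",np.hstack([cv2.resize(t[130:190,240:320],(400,300),interpolation=2),cv2.resize(s[110:185,310:410],(400,300),interpolation=2)])[:,:,::-1])
E
```

```text
23.95 g [-24.   -2.3 279.3] ang 1.077 r 187.7 F [1.6 3.3 2. ] Frad 1.0 Ftan(opening+) 2.3
[[0, -2.0, 1.1, 0, 0, 0, 0], [0, -2.0, 1.1, 0, 0, 0, 0], [0, -2.0, 1.2, 0, 0, 0, 0], [0, -2.0, 1.2, 0, 0, 0, 0]]
```

View pics/s7.png

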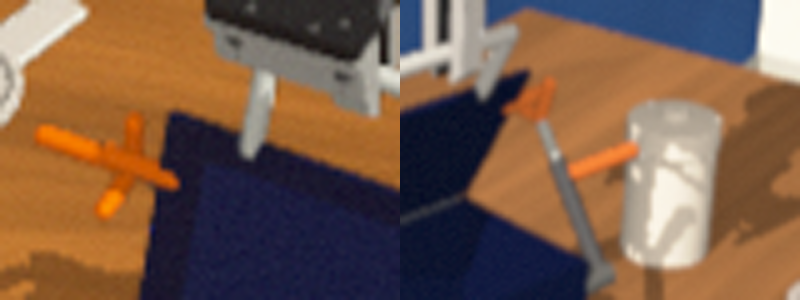

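step_arm(commands=[[[0,-1,0.6,0,0,0,0],[0,-1,0.6,0,0,0,0],[0,-1,0.6,0,0,0,0],[0,0,0,0,0,0,0]]])

```text
time: 24.55
tool_pos: [0.5323, -0.043, 0.4576]
ee_rot: [-3.141, -0.0, 1.379]
wrist_force: [2.5, 3.9, 2.6]
width: 0.0105
finger_force: 30.0
```

```bash
python3 st.py
```

```text
24.55 g [-26.8  -2.3 277.6] ang 1.06 r 187.6 F [1.7 4.3 2.6] Frad 1.4 Ftan(opening+) 2.7
```

step_arm(commands=[[[0,-1,0.6,0,0,0,0],[0,-1,0.6,0,0,0,0],[0,-1,0.6,0,0,0,0],[0,0,0,0,0,0,0]]])

```text
time: 25.05
tool_pos: [0.5296, -0.0425, 0.4561]
ee_rot: [3.14, -0.001, 1.379]
wrist_force: [4.4, 3.9, 3.3]
width: 0.011
finger_force: 30.0
```

```bash
python3 st.py
```

```text
25.05 g [-29.3  -2.3 276.1] ang 1.044 r 187.5 F [3.5 4.7 3.3] Frad 1.1 Ftan(opening+) 4.7
```

step_arm(commands=[[[0,-0.9,0.5,0,0,0,0],[0,-0.9,0.5,0,0,0,0],[0,0,0,0,0,0,0]]])

```text
time: 25.42
tool_pos: [0.5284, -0.0422, 0.4559]
ee_rot: [3.136, -0.001, 1.379]
wrist_force: [8.2, 4.2, 4.1]
width: 0.0109
finger_force: 30.0
```

```bash
python3 st.py; python3 - <<'E'
from bench import eyes
import cv2,numpy as np
t=eyes.snapshot("scene")["color"];s=eyes.snapshot("side")["color"]
cv2.imwrite("pics/s8.png",np.hstack([cv2.resize(t[130:190,240:320],(400,300),interpolation=2),cv2.resize(s[110:185,310:410],(400,300),interpolation=2)])[:,:,::-1])
E
```

```text
25.43 g [-29.7  -2.2 275.9] ang 1.041 r 187.5 F [7.2 5.7 4.1] Frad -0.1 Ftan(opening+) 8.3
```

View pics/s8.png

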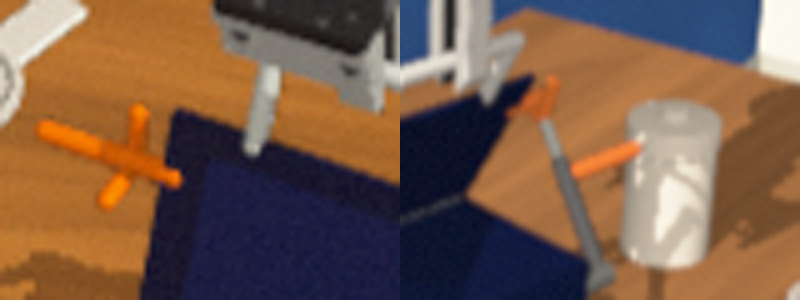

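step_arm(commands=[[[0,0.8,-0.5,0,0,0,0],[0,0.6,-0.3,0,0,0,0],[0,0,0,0,0,0,0],[0,0,0,0,0,0,16],[0,0,0,0,0,0,24],[0,0,0,0,0,0,36],[0,0,0,0,0,0,40],[0,0,0,0,0,0,40],[0,0,-10,0,0,0,40],[0,0,-25,0,0,0,40],[0,0,-30,0,0,0,40],[0,0,-20,0,0,0,40],[0,-20,0,0,0,0,40],[0,-40,0,0,0,0,40],[0,-40,0,0,0,0,40],[0,-20,0,0,0,0,40],[0,0,0,0,0,0,40]]])

```text
time: 27.65
tool_pos: [0.41, -0.0193, 0.5424]
ee_rot: [3.138, 0.0, 1.379]
wrist_force: [0.3, 1.2, 1.0]
width: 0.04
finger_force: 0.0
```

```bash
python3 st.py; python3 - <<'E'
from bench import eyes,models
from h import *
t=eyes.snapshot("scene");s=eyes.snapshot("side")
for n,a in(("sc",t),("si",s)):
  for q in("lid_bar","lid_lug","stay_grip"): print(n,q,[(np.round(d["xy"]),round(d["confidence"],2)) for d in models.tip_of(a,q)[:1]],proj(pts([.559,-.0458,-.1924],1.04,1.0)[q],*world_cam(a)).round())
cv2.imwrite("pics/s9.png",np.hstack([cv2.resize(t["color"][120:210,220:340],(400,300),interpolation=2),cv2.resize(s["color"][90:210,280:440],(400,300),interpolation=2)])[:,:,::-1])
E
```

```text
27.65 g [-150.7   -2.5  362.4] ang 0.856 r 329.0 F [0.  1.2 1. ] Frad 0.7 Ftan(opening+) 0.6
sc lid_bar [(array([316., 144.]), 0.86)] [315. 144.]
sc lid_lug [(array([273., 162.]), 0.89)] [272. 165.]
sc stay_grip [(array([253., 157.]), 0.5)] [255. 159.]
si lid_bar [(array([325., 128.]), 0.67)] [323. 124.]
si lid_lug [(array([337., 138.]), 0.91)] [337. 136.]
si stay_grip [(array([363., 149.]), 0.54)] [362. 149.]
```

View pics/s9.png

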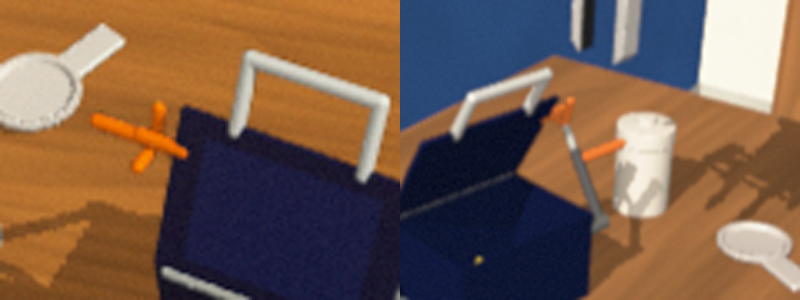

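The lid stands propped at about 1.04 rad with the lug in the fork, and the gripper is clear of it. Handing in.

```bash
python3 -c "
from bench import robot
print(robot.close_job())"
```

```text
the job is handed in; nothing more can be done
None
```

The bin lid is propped open at about 1.04 rad with its orange lug seated in the stay's fork. I let it down gently, released it and handed the job in at about 28 s; the arm never moved to touch the canisters, funnel or spoon rest.

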